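Hang the potato masher inside the cupboard door and shut the cupboard

ROBOT

A 7-joint arm with a two-finger parallel gripper is mounted at the origin on a cart in front of the work surface, level with it; the furniture and walls round the work are solid. World frame = base frame: x ahead of the robot, y to its left, z up, the work surface at z = 0. Lengths are in m, angles in rad, forces in N, time in s.
With the tool pointing down it reaches from about 0.425 to 0.875 m from the base axis. Payload 4.7 kg.
Tool frame: the origin (TCP) lies at the very end of the fingers, on their centre line; the grasp point (between the pads) lies 19 mm behind it; z points along the fingers, y is the line along which they close (so a half turn about z gives the same grasp; the last joint's range is limited). The gripper opens to 87 mm and grips with 3 to 60 N. Pads are 19 mm wide; open, the fingers measure 117 mm over their backs; the gripper's body (75 mm by 190 mm) begins 51 mm behind the grasp point.
Start: joints at [-1.244, 0.321, -0.07, 1.45, 0.023, 1.371, -0.057], TCP at [0.2, 0.618, 0.223] pointing down, gripper open.
Joint ranges: [-2.86, 2.86], [-0.3, 2.09], [-1.38, 1.24], [0.06, 2.45], [-1.56, 4.7], [0.09, 2.05], [-2.69, 2.69]. Speed limits (rad/s): [2.57, 2.57, 3.14, 3.14, 3.14, 3.14, 3.14].

INTERFACE

Orientations are given as a unit quaternion [w, x, y, z].
In Python, from plant import ctrl gives the robot as it stands.
- The arm moves only by the tool play_rows, never from a script. Its argument "increments" is a list of rows, each a list of 7 numbers: the shift along the tool's x, y, z in units of 1000 mm (1.0 is 1000 mm), then the turn, a rotation vector about the tool's x, y, z in units of 180 degrees (1.0 is 180 degrees), then the opening, from 0 (shut) to 1 (fully open). A call has exactly 8 rows; each row is the pose to reach, as a shift and turn from the pose commanded when the call began, along the tool's axes at that moment, turning the shorter way round; what a row does not reach only later rows make up. A row lasts 1/10 s, in which the tool goes at most 50 mm and 8.59 degrees, less where a joint would pass 70% of its speed; a pose out of reach is approached as far as the arm can. A call with a number of a shift or a turn outside -1 to 1 is refused whole. A call with a gripper value outside its range is refused whole. The fingers move at their own pace and stop on an object; "grip_force" is the grip in N (left out, the last holds). Time passes only in rows, so rows that repeat a pose let the fingers close, or fill a call up. It gives the time, the measured TCP pose, the force, the opening and the grip force at its end, in the units of the state.
- ctrl.sense(): the state, without advancing time (a new reading comes with each control period).
- ctrl.snapshot(name): name is "scene" or "top" or "wrist"; returns a dict with "image" (384x512x3 uint8, red, green, blue), "range_z" (384x512 float32, m along the optical axis (not along the pixel's ray), 0 where there is no reading), "intrinsics" (3x3 intrinsics, pixels), "origin" and "rotation" of the camera in the world; the wrist camera has in their place "T_tool_cam" (4x4, takes a point from camera to tool coordinates, whose origin is the TCP and whose axes are the flange's). Camera axes: x right, y up, looking along -z (the intrinsics and any distortion apply to the point x, -y, -z); pixel columns grow to the right and rows downward; lengths in m; the calibration is good to about 2 mm. A picture is of the moment at which its call begins: read the wrist's pose just before it.
- ctrl.close_job(): hands the job in; it is judged then, once.
The state is a dict: "t": time; "q": joint angles; "qvel": joint speeds; "joint_torque": joint torques, N m; "tcp_pos": TCP position; "tool_rot": TCP orientation; "force": force on the tool from outside, world axes, zero at the start; "ft_torque": the same for the moment, N m; "finger_gap": finger opening in m; "grip_force": force on a finger pad.
Only numpy, scipy, OpenCV 4.12 (cv2) and the standard library are available. Lean on these libraries where they do the work, as an engineer would, in place of code of your own. Each camera call takes 0.05 s, during which the arm holds its last target. There are 200 camera calls.

TASK

Put the potato masher away: hang it by the eye in its handle on the free hook inside the open door of the small cupboard, and let go of it so that it hangs there by itself. Then shut the door fully, without slamming it, so that the masher still hangs on its hook inside; do not knock over or push away the onion, the pepper mill or the glass.

Things in the scene. Friction and masses are not known exactly. Their poses are not given: they have to be found in the camera images.
- masher: potato masher standing on the chopping board, 177 mm tall, 0.22 kg: oval perforated steel plate 84 mm (its x) by 56 mm (its y), two wires, black handle 27 mm thick ending in an eye: a slot through it along y, 16 mm wide (x), 140 to 167 mm up. Round the eye the handle is 32 mm wide (x, flat sides 135 to 160 mm up), 12 mm thick (y). Origin: centre of the underside; z up. Alike when turned half round
- masher_eye (a point): centre of the masher's eye, 153.5 mm above its underside; axes as the masher's
- hook: free hook inside the door, 170 mm from the hinge (an equal hook 105 mm nearer the hinge carries a fish slice): a level steel peg 7 mm thick, square to the door; 48 mm out it bends up and ends 62 mm from the door, its tip 13.5 mm above the peg's axis. Origin: peg's axis at the door's inside face, 205 mm above the worktop; x along the peg away from the door, y to the hinge, z up; turns with the door
- hook_seat (a point): where the centre of the masher's eye is when it hangs in the middle of the free hook: 36 mm out from the door along the peg, 10 mm below the peg's axis; axes as the hook's
- cupboard_door (a joint): angle of the cupboard door (rad): 0 is shut, it grows as it opens, to 1.9 at most. The hinge is upright, at the left front edge of the cupboard as the robot sees it; the free edge swings towards the robot and to the left. The hinge is a little stiff: the door stays where it is left
- door_hinge (a point): point of the hinge axis at the door's top edge (234 mm above the worktop) and inside face. The door is 280 mm wide from here, 16 mm thick, 20 to 234 mm above the worktop. Axes turn with the door: x points out of the inside face, -y along the door to its free edge. A knob stands 40 mm out of the outside face near the free edge, 120 mm above the worktop
- door_edge (a point): point on the top edge of the door's outside face, 20 mm from its free edge (260 mm from the hinge axis); axes as door_hinge
- cupboard: small white cupboard with a thin wooden top, standing fixed on the worktop: 280 mm wide, 170 mm deep without the door, 251 mm high with the top, which reaches over the shut door. Origin: centre of its underside; x points to its back, the front faces -x. Things stored at the back leave 85 mm free behind the shut door
- onion: onion, 82 mm across, 94 mm high, on the chopping board; origin at its underside. To be left alone
- pepper_mill: wooden pepper mill, 54 mm across, 139 mm high, stands behind the board; origin at its underside. To be left standing
- tumbler: clear drinking glass, 80 mm across, 91 mm high; stands on the worktop at the right; origin at its underside. To be left standing
Things that resemble listed ones, but are neither listed nor needed, are in the scene too. Of the things that look like the masher, the middle-sized one is meant.

How it is judged:
On the way:
1. the masher hangs by its eye on the free hook, let go (distance between masher_eye and hook_seat below 0.02 m and contact force between masher and hook above 0.4 N and contact force between masher and the fingers below 0.05 N and angle between masher's own z axis and vertical below 0.35 rad), for 0.3 s.
At the end, for the whole second after the job is handed in: The masher hangs by its eye on the free hook (eye centre within 20 mm of hook_seat, the hook bearing it, handle within 0.35 rad of upright, swinging no more than gently, below 0.15 m/s) and the cupboard door is shut to within 0.03 rad (all of step 1 and value of joint cupboard_door below 0.03 rad and linear speed of masher below 0.15 m/s and height (world z) of masher above 0.02 m); the robot touches nothing.
It fails at once if the door is slammed (shuts faster than 2 rad/s) (value of joint cupboard_door below 0.1 rad and velocity of joint cupboard_door below -2 rad/s).
It fails at once if the onion, the pepper mill or the glass is pushed more than 5 cm or knocked over ((distance of onion from where it was at the start of the episode above 0.05 m or angle between onion's own z axis and vertical above 0.6 rad) or (distance of pepper_mill from where it was at the start of the episode above 0.05 m or angle between pepper_mill's own z axis and vertical above 0.6 rad) or (distance of tumbler from where it was at the start of the episode above 0.05 m or angle between tumbler's own z axis and vertical above 0.6 rad)).
It also fails if it takes over 72 s, if anything falls off the work surface, if the arm or the gripper's body presses on something with over 40 N, if the wrist force passes 120 N, or if a joint passes its speed limit or range.

## Working session

There is one attempt and no reset: what is moved stays moved. The work goes in short steps, Python scripts to look and compute and a tool call to move; the robot and the scene stay as the last step left them, time stands still between calls to the robot, and variables do not carry over. Pictures are saved under pics/ and viewed, at most 10 in all, crops included, and the job is handed in when it is done.

Besides the shell and the picture viewer there is one more tool, called after "Call:" by a JSON object that holds its "name" and its "arguments", one argument or row to a line. play_rows: Moves the arm, as the interface text tells. Shifts and turns lie within -1 to 1; 1 stands for 1000 mm of shift or 180 degrees of turn. Its arguments: {"type":"object","properties":{"increments":{"type":"array","items":{"type":"array","items":{"type":"number","minimum":-1,"maximum":1}}},"grip_force":{"type":"number"}},"required":["increments"]}

```bash
ls; mkdir -p pics; python3 - <<'E'
from plant import ctrl
import cv2,numpy as np
s=ctrl.sense(); print({k:np.round(v,3) for k,v in s.items()})
for n in ["scene","top"]:
    d=ctrl.snapshot(n); np.savez(n+"0.npz",**d)
    cv2.imwrite(f"pics/{n}0.png",cv2.resize(d["image"][:,:,::-1],(768,576)))
    print(n,d["origin"],d["rotation"],d["intrinsics"],d.keys())
E
```

```text
pics
{'t': np.float64(0.0), 'q': array([-1.244,  0.322, -0.07 ,  1.452,  0.023,  1.371, -0.057]), 'qvel': array([ 0.001,  0.   , -0.001,  0.001, -0.   ,  0.001, -0.001]), 'joint_torque': array([-1.0000e-03, -4.9129e+01, -4.0400e-01, -3.1253e+01, -6.4000e-02,
        4.3000e-02,  0.0000e+00]), 'tcp_pos': array([0.2  , 0.618, 0.221]), 'tool_rot': array([-0.   ,  0.156,  0.988, -0.001]), 'force': array([ 1.285, -0.721, -0.503]), 'ft_torque': array([ 0.037, -0.047,  0.006]), 'grip_force': np.float64(0.0), 'finger_gap': np.float64(0.087)}
scene [-0.23396579 -0.96298512  1.06742445] [ 0.84175205  0.39850522 -0.14825103 -0.33266908] [[384.61925775   0.         254.97772875]
 [  0.         384.61925775 194.2179071 ]
 [  0.           0.           1.        ]] dict_keys(['image', 'range_z', 'intrinsics', 'origin', 'rotation'])
top [-0.49227565  0.25544452  1.52494378] [-0.54206321 -0.18171613  0.27010548  0.77471914] [[493.47224193   0.         249.21431901]
 [  0.         493.47224193 190.53257048]
 [  0.           0.           1.        ]] dict_keys(['image', 'range_z', 'intrinsics', 'origin', 'rotation'])
```

View pics/scene0.png

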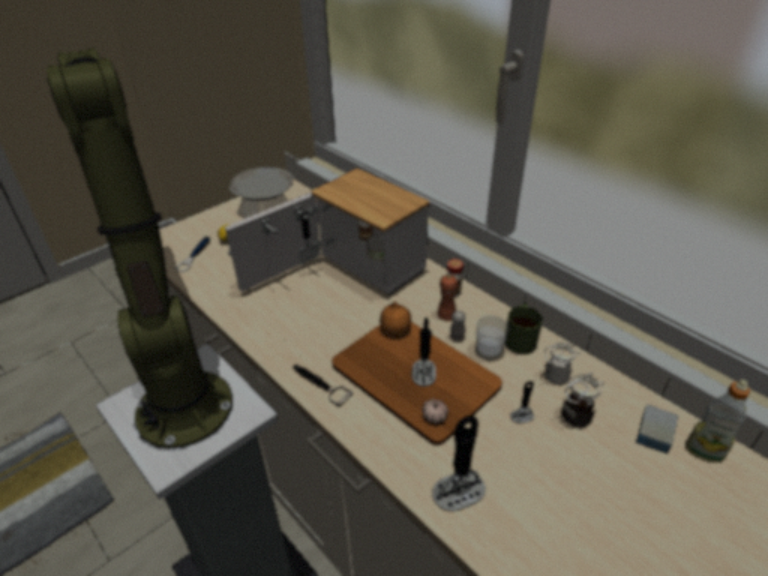

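View pics/top0.png

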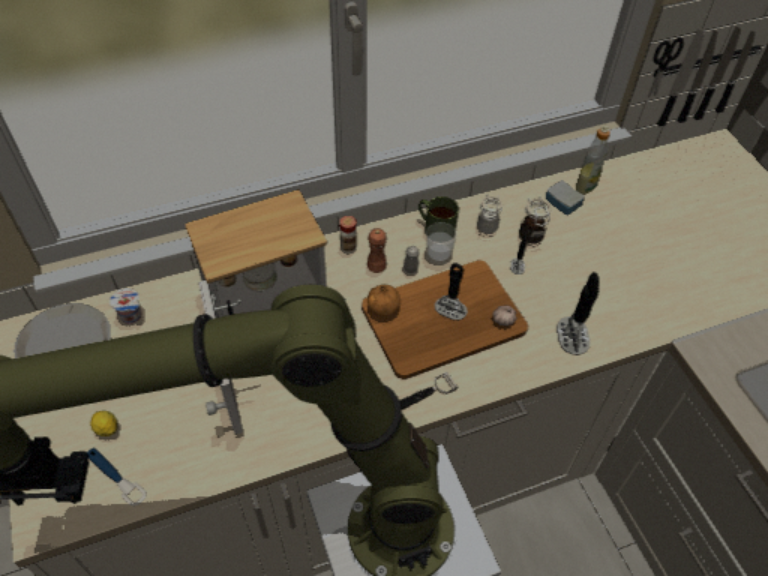

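The scene view shows the middle masher on the board (424,355), with the onion at (396,320), the mill at (448,297) and the glass at (490,337). The cupboard's door is open towards the robot, with its free edge at (235,270) and hooks near (305,225). The top view shows the masher at (453,290), and the arm hides part of the door.

```bash
cat > h.py <<'E'
import numpy as np,cv2
from scipy.spatial.transform import Rotation as R
def rot(q): return R.from_quat(np.roll(q,-1)).as_matrix() if np.ndim(q)==1 else np.array(q)
def cloud(d,T=None):
    z=d["range_z"];K=d["intrinsics"];v,u=np.mgrid[:z.shape[0],:z.shape[1]]
    p=np.stack([(u-K[0,2])/K[0,0]*z,-(v-K[1,2])/K[1,1]*z,-z],-1)
    if T is None: w=p@rot(d["rotation"]).T+d["origin"]
    else: w=p@T[:3,:3].T+T[:3,3]
    w[z==0]=np.nan
    return w
def proj(d,P,T=None):
    K=d["intrinsics"]
    c=(np.atleast_2d(P)-d["origin"])@rot(d["rotation"]) if T is None else (np.atleast_2d(P)-T[:3,3])@T[:3,:3]
    return np.stack([K[0,2]+K[0,0]*c[:,0]/-c[:,2],K[1,2]-K[1,1]*c[:,1]/-c[:,2]],-1)
def wristT(s,d):
    T=np.eye(4);T[:3,:3]=rot(s["tool_rot"]);T[:3,3]=s["tcp_pos"];return T@d["T_tool_cam"]
E
python3 - <<'E'
from h import *
for n,bx in [("scene",(268,208,300,262)),("top",(285,172,318,218))]:
    d=dict(np.load(n+"0.npz"));w=cloud(d)
    x0,y0,x1,y1=bx; c=w[y0:y1,x0:x1].reshape(-1,3); im=d["image"][y0:y1,x0:x1].reshape(-1,3).astype(int)
    print(n,"board z",np.nanmedian(c[:,2]))
    dark=(im.max(1)<45)&(c[:,2]>.05)
    for lo in np.arange(.04,.22,.015):
        k=dark&(c[:,2]>lo)&(c[:,2]<lo+.015)
        if k.sum()>2: print(round(lo,3),k.sum(),c[k].mean(0).round(4),np.ptp(c[k],0).round(3))
    grey=(np.ptp(im,axis=1)<25)&(im.mean(1)>60)&(c[:,2]<.06)
    print("plate",grey.sum(),np.nanmean(c[grey],0).round(4))
    for nm,p in [("onion",(264,213)if n=="scene" else(255,201)),("mill",(298,190)if n=="scene" else(251,158)),("glass",(327,225) if n=="scene" else(293,163)),("knob",(150,157) if n=="scene" else (141,272)),("cuptop",(247,132) if n=="scene" else (170,155))]:
        print(nm,w[p[1]-1:p[1]+2,p[0]-1:p[0]+2].reshape(-1,3).mean(0).round(3))
# door points
d=dict(np.load("scene0.npz"));w=cloud(d).reshape(-1,3)
k=(w[:,2]>.03)&(w[:,2]<.24)&(w[:,0]>.3)&(w[:,0]<.9)&(w[:,1]>.1)&(w[:,1]<.75)
import sys
g=w[k]; H,xe,ye=np.histogram2d(g[:,0],g[:,1],bins=[np.arange(.3,.92,.03),np.arange(.1,.76,.03)])
print(xe[0],ye[0]);print(H.astype(int))
E
```

```text
scene board z 0.020534858406682788
0.07 5 [ 0.4637 -0.3258  0.0812] [0.012 0.008 0.01 ]
0.085 12 [ 0.4652 -0.3286  0.0925] [0.02  0.013 0.012]
0.1 24 [ 0.4637 -0.3281  0.1069] [0.024 0.015 0.014]
0.115 19 [ 0.4631 -0.3273  0.1216] [0.021 0.017 0.015]
0.13 20 [ 0.463  -0.3287  0.1377] [0.021 0.013 0.014]
0.145 21 [ 0.462  -0.3267  0.1533] [0.019 0.021 0.014]
0.16 17 [ 0.4638 -0.3285  0.1639] [0.021 0.021 0.013]
0.175 11 [ 0.4588 -0.3302  0.1813] [0.008 0.009 0.013]
0.19 6 [ 0.4641 -0.3276  0.1938] [0.007 0.007 0.006]
plate 216 [ 0.4759 -0.3165  0.0252]
onion [ 0.51  -0.185  0.081]
mill [ 0.666 -0.213  0.122]
glass [ 0.627 -0.393  0.086]
knob [0.374 0.403 0.114]
cuptop [0.673 0.087 0.251]
top board z 0.02191873070080641
0.07 5 [ 0.4654 -0.3178  0.0805] [0.009 0.013 0.006]
0.085 14 [ 0.4632 -0.3168  0.0938] [0.02  0.015 0.013]
0.1 13 [ 0.4629 -0.318   0.1074] [0.02  0.02  0.013]
0.115 15 [ 0.4615 -0.3182  0.1207] [0.015 0.017 0.014]
0.13 16 [ 0.4622 -0.3159  0.1375] [0.023 0.017 0.014]
0.145 24 [ 0.4642 -0.3172  0.1543] [0.029 0.017 0.015]
0.16 33 [ 0.4663 -0.3206  0.1652] [0.025 0.025 
[... 1449 characters left out ...]
0   0   0  13  22  19  20  15
   29   5   0   0]
 [ 25  19  75  37  79   0   0   0   0   0   4   0   0   0  17  25  20  25
    7   0   0   0]
 [ 14  15  30   0  36   0   0   0   0   0   1   1   0   0   0   0   3   1
    0   0   0   0]
 [  0   8  18   1   0   0   0   0   0   0   0   0   0   0   0   0   0   0
    0   0   0   0]
 [  0   0   0   0   0   0   0   0   0   0   0  12  20  20  19  19  19  12
    0   0   0   0]
 [  0   0   0   0   0   0   0   0   0   0   0  11  19  18  22  35  40  84
   72  87  93  54]
 [ 11  16  15  16  17  16  20  19  20  25  32  62  58  52  67  86 104  69
   21  18  17  16]
 [ 18  17  14  18  10  19  12  13  11  14  12  13  12  12  41   7   3   1
    0   0   0   0]]
```

```bash
cat >> h.py <<'E'
def inc(s,pos,Rt=None):
    "increments in tool axes/units from state s to world pose"
    R0=rot(s["tool_rot"]);Rt=R0 if Rt is None else Rt
    return np.r_[R0.T@(np.array(pos)-s["tcp_pos"]),R.from_matrix(R0.T@Rt).as_rotvec()/np.pi].round(4)
def down(az):
    "tool down, tool y along world azimuth az (deg)"
    a=np.radians(az);y=np.array([np.cos(a),np.sin(a),0]);z=np.array([0,0,-1.]);return np.stack([np.cross(y,z),y,z],1)
E
python3 - <<'E'
from h import *
from plant import ctrl
s=ctrl.sense()
print("wrist T",ctrl.snapshot("wrist")["T_tool_cam"].round(3).tolist()); print("toolR",rot(s["tool_rot"]).round(3).tolist())
for n in ["scene","top"]:
    w=cloud(dict(np.load(n+"0.npz"))).reshape(-1,3)
    k=(abs(w[:,2]-.251)<.012)&(w[:,0]>.5)&(w[:,0]<.9)&(w[:,1]>-.15)&(w[:,1]<.4)
    r=cv2.minAreaRect(w[k][:,:2].astype(np.float32)); print(n,"top rect",k.sum(),r,cv2.boxPoints(r).round(3).tolist())
    k=(w[:,2]>.05)&(w[:,2]<.23)&(w[:,0]>.27)&(w[:,0]<.58)&(w[:,1]>.21)&(w[:,1]<.29)
    g=w[k]
    for _ in range(4):
        p=np.polyfit(g[:,0],g[:,1],1); e=g[:,1]-np.polyval(p,g[:,0]); g=g[abs(e)<max(2*e.std(),.003)] if _<3 else g
    print("door",len(g),p,e.std(),np.percentile(g[:,0],[0.5,99.5]), np.polyval(p,[.3,.42,.58]))
print(inc(s,[.42,.10,.45],down(0)), inc(s,[.42,.10,.45],down(180)))
E
```

```text
wrist T [[0.0, 0.958, 0.286, 0.078], [1.0, -0.0, 0.0, -0.001], [0.0, 0.286, -0.958, -0.161], [0.0, 0.0, 0.0, 1.0]]
toolR [[-0.951, 0.308, -0.0], [0.308, 0.951, -0.002], [-0.0, -0.002, -1.0]]
scene top rect 1726 ((0.6788848042488098, 0.10354036837816238), (0.19319790601730347, 0.29162678122520447), 4.350484848022461) [[0.5720000267028809, 0.24199999868869781], [0.593999981880188, -0.04899999871850014], [0.7860000133514404, -0.03500000014901161], [0.7639999985694885, 0.25600001215934753]]
door 1734 [-0.05727213  0.27297262] 0.002565128707275111 [0.31407948 0.57757191] [0.25579098 0.24891832 0.23975478]
top top rect 3419 ((0.6461198925971985, 0.10833397507667542), (0.2579602003097534, 0.30817854404449463), 4.155252933502197) [[0.5059999823570251, 0.2529999911785126], [0.5289999842643738, -0.054999999701976776], [0.7860000133514404, -0.035999998450279236], [0.7639999985694885, 0.2709999978542328]]
door 265 [-0.10902769  0.29343221] 0.005577615090262867 [0.31234661 0.57314437] [0.2607239  0.24764058 0.23019615]
[-3.688e-01 -4.255e-01 -2.277e-01 -5.000e-04  4.000e-04  4.005e-01] [-3.688e-01 -4.255e-01 -2.277e-01 -4.000e-04 -5.000e-04 -5.995e-01]
```

```bash
python3 - <<'E'
from h import *
from plant import ctrl
s=ctrl.sense()
print(inc(s,[.3,.5,.42],down(100)),inc(s,[.42,.15,.42],down(130)))
E
```

```text
[-1.315e-01 -8.180e-02 -1.982e-01 -5.000e-04 -1.000e-04 -1.551e-01] [-3.534e-01 -3.779e-01 -1.977e-01 -5.000e-04 -2.000e-04 -3.218e-01]
```

Call:
{"name": "play_rows", "arguments": {
  "increments": [
    [0, 0, -0.2, 0, 0, 0, 1],
    [0, 0, -0.2, 0, 0, 0, 1],
    [0, 0, -0.2, 0, 0, 0, 1],
    [0, 0, -0.2, 0, 0, 0, 1],
    [-0.353, -0.378, -0.2, 0, 0, -0.32, 1],
    [-0.353, -0.378, -0.2, 0, 0, -0.32, 1],
    [-0.353, -0.378, -0.2, 0, 0, -0.32, 1],
    [-0.353, -0.378, -0.2, 0, 0, -0.32, 1]
  ]
}}

```text
t: 0.95
tcp_pos: [0.2849, 0.4372, 0.4223]
tool_rot: [0.0, -0.143, 0.99, -0.0]
force: [1.1, 1.2, -0.0]
finger_gap: 0.0869
grip_force: 0.0
```

```bash
python3 - <<'E'
from h import *
from plant import ctrl
s=ctrl.sense();print(s["q"].round(2),inc(s,[.42,.15,.42],down(130)))
E
```

```text
[-1.02  0.03 -0.02  1.4   0.    1.72  0.81] [-4.820e-02 -3.137e-01  2.400e-03 -1.000e-04 -0.000e+00 -1.308e-01]
```

Call:
{"name": "play_rows", "arguments": {
  "increments": [
    [-0.048, -0.314, 0, 0, 0, -0.13, 1],
    [-0.048, -0.314, 0, 0, 0, -0.13, 1],
    [-0.048, -0.314, 0, 0, 0, -0.13, 1],
    [-0.048, -0.314, 0, 0, 0, -0.13, 1],
    [-0.048, -0.314, 0, 0, 0, -0.13, 1],
    [-0.048, -0.314, 0, 0, 0, -0.13, 1],
    [-0.048, -0.314, 0, 0, 0, -0.13, 1],
    [-0.048, -0.314, 0, 0, 0, -0.13, 1]
  ]
}}

```text
t: 1.75
tcp_pos: [0.4189, 0.1463, 0.4228]
tool_rot: [0.0, -0.334, 0.943, -0.0]
force: [0.1, 1.1, 0.0]
finger_gap: 0.0867
grip_force: 0.0
```

```bash
python3 - <<'E'
from h import *
from plant import ctrl
s=ctrl.sense();d=ctrl.snapshot("wrist");np.savez("w1.npz",Tw=wristT(s,d),**d)
print(s["tcp_pos"],s["q"].round(2),d["intrinsics"][0,0])
cv2.imwrite("pics/w1.png",cv2.resize(d["image"][:,:,::-1],(768,576)))
E
```

```text
[0.4189468  0.14633665 0.42284812] [-0.76 -0.16  0.31  1.56  0.05  1.73  1.81] 287.7816101158412
```

View pics/w1.png

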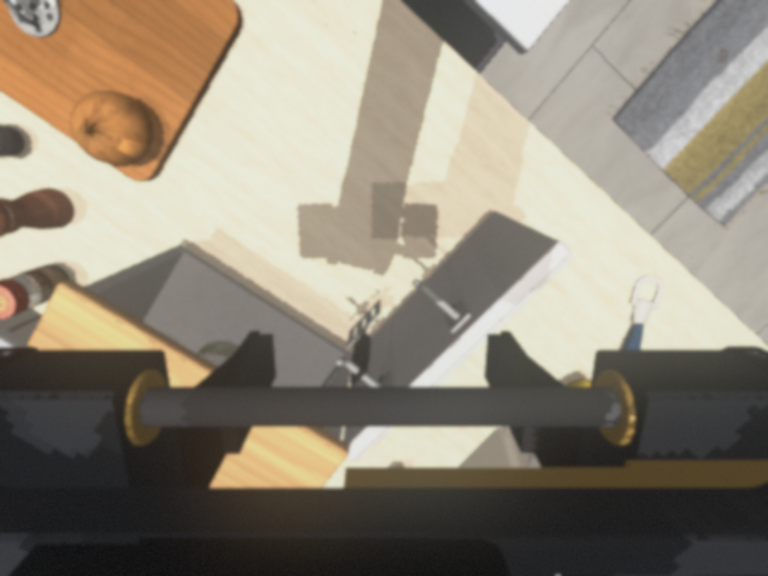

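```bash
python3 - <<'E'
from h import *
d=dict(np.load("w1.npz"));im=d["image"];T=d["Tw"];w=cloud(d,T)
cv2.imwrite("pics/w1c.png",cv2.resize(im[125:275,215:390][:,:,::-1],None,fx=4,fy=4,interpolation=cv2.INTER_CUBIC)[:600])
z=w[...,2]
# door top edge (z~.234)
P=w.reshape(-1,3);k=(abs(P[:,2]-.234)<.004)&(P[:,0]>.28)&(P[:,0]<.62)&(P[:,1]>.2)&(P[:,1]<.3)
g=P[k];p=np.polyfit(g[:,0],g[:,1],1);e=g[:,1]-np.polyval(p,g[:,0]);print("topedge",len(g),p,np.percentile(e,[2,50,98]),g[:,0].min(),g[:,0].max(),np.median(g[:,2]))
# things standing out from the door inside face, z .19-.23
u=np.array([1,p[0]])/np.hypot(1,p[0])
off=(P[:,1]-np.polyval(p,P[:,0]))*u[0]
k=(P[:,2]>.185)&(P[:,2]<.23)&(P[:,0]>.3)&(P[:,0]<.55)&(off<-.014)&(off>-.1)
vv,uu=np.mgrid[:384,:512]
for a in np.flatnonzero(k): print(uu.flat[a],vv.flat[a],P[a].round(3),round(off[a],3))
E
```

```text
topedge 2240 [-0.05295449  0.27831077] [-0.00891715 -0.00015237  0.01001338] 0.3158524357744131 0.5927036039879612 0.2325323050007524
276 186 [0.42  0.186 0.214] -0.07
277 186 [0.419 0.187 0.215] -0.069
278 186 [0.419 0.188 0.213] -0.068
279 186 [0.417 0.189 0.215] -0.067
275 187 [0.422 0.186 0.214] -0.07
276 187 [0.421 0.186 0.216] -0.069
277 187 [0.42  0.187 0.217] -0.069
278 187 [0.419 0.188 0.218] -0.068
279 187 [0.418 0.189 0.216] -0.067
280 187 [0.418 0.192 0.212] -0.065
281 187 [0.418 0.194 0.208] -0.062
275 188 [0.423 0.187 0.215] -0.069
276 188 [0.422 0.187 0.217] -0.069
277 188 [0.421 0.188 0.217] -0.068
278 188 [0.42  0.189 0.218] -0.067
279 188 [0.419 0.191 0.216] -0.066
280 188 [0.419 0.192 0.215] -0.064
281 188 [0.418 0.194 0.212] -0.062
282 188 [0.418 0.196 0.208] -0.06
283 188 [0.418 0.198 0.204] -0.058
276 189 [0.423 0.188 0.216] -0.067
277 189 [0.422 0.189 0.218] -0.067
278 189 [0.421 0.19  0.218] -0.066
279 189 [0.42  0.191 0.217] -0.065
280 189 [0.42  0.193 0.215] -0.063
281 189 [0.42  0.195 0.211] -0.061
282 189 [0.419 0.197 0.208] -0.059
283 189 [0.419 0.198 0.2
[... 14403 characters left out ...]
27
249 254 [0.525 0.224 0.207] -0.026
250 254 [0.525 0.226 0.205] -0.025
251 254 [0.524 0.227 0.205] -0.023
235 255 [0.536 0.207 0.213] -0.043
236 255 [0.536 0.209 0.213] -0.041
237 255 [0.535 0.21  0.212] -0.04
246 255 [0.529 0.222 0.206] -0.028
247 255 [0.528 0.223 0.207] -0.028
248 255 [0.527 0.224 0.207] -0.026
249 255 [0.526 0.225 0.207] -0.025
250 255 [0.526 0.227 0.206] -0.024
251 255 [0.525 0.228 0.206] -0.023
252 255 [0.525 0.23  0.204] -0.021
247 256 [0.53  0.224 0.207] -0.026
248 256 [0.528 0.224 0.209] -0.026
249 256 [0.528 0.226 0.207] -0.024
250 256 [0.526 0.227 0.208] -0.023
251 256 [0.525 0.228 0.208] -0.022
252 256 [0.526 0.23  0.205] -0.02
253 256 [0.525 0.232 0.205] -0.019
```

View pics/w1c.png

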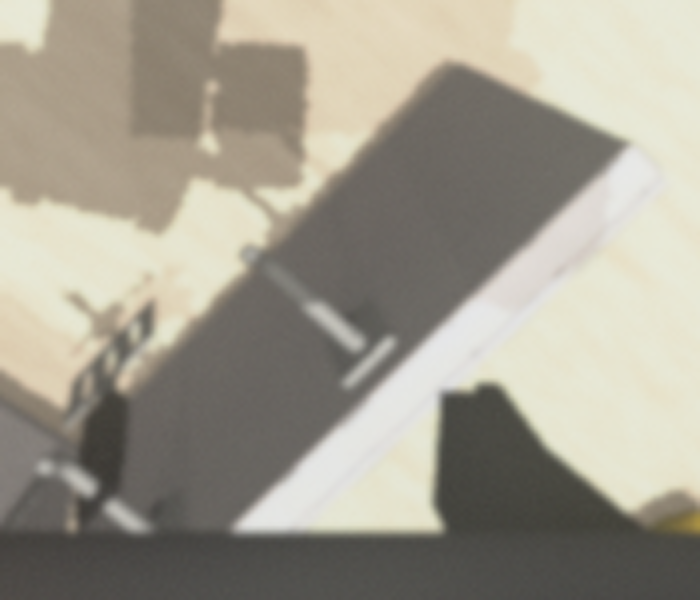

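The crops show the free hook: plate (370,365), peg to tip (245,255) in the crop, and the fish slice on the other hook at lower left. The depth gives a peg axis z of about 0.204 and x of about 0.4225 at y = 0.212. Next I look at the masher.

```bash
python3 - <<'E'
from h import *
from plant import ctrl
s=ctrl.sense();print(inc(s,[.465,-.32,.34],down(50)))
E
```

```text
[ 2.607e-01 -3.931e-01  8.230e-02  3.000e-04  0.000e+00  4.405e-01]
```

Call:
{"name": "play_rows", "arguments": {
  "increments": [
    [0.26, -0.393, 0.08, 0, 0, 0.44, 1],
    [0.26, -0.393, 0.08, 0, 0, 0.44, 1],
    [0.26, -0.393, 0.08, 0, 0, 0.44, 1],
    [0.26, -0.393, 0.08, 0, 0, 0.44, 1],
    [0.26, -0.393, 0.08, 0, 0, 0.44, 1],
    [0.26, -0.393, 0.08, 0, 0, 0.44, 1],
    [0.26, -0.393, 0.08, 0, 0, 0.44, 1],
    [0.26, -0.393, 0.08, 0, 0, 0.44, 1]
  ]
}}

```text
t: 2.6
tcp_pos: [0.4598, -0.2411, 0.3554]
tool_rot: [0.0, 0.254, 0.967, 0.001]
force: [-0.3, 0.7, 0.5]
finger_gap: 0.0871
grip_force: 0.0
```

```bash
python3 - <<'E'
from h import *
from plant import ctrl
s=ctrl.sense();print(s["q"].round(2),inc(s,[.465,-.32,.34],down(50)))
E
```

```text
[-0.34 -0.02  0.77  1.57  0.01  1.58  1.49] [-0.0433 -0.0662  0.0153  0.0005  0.0001  0.059 ]
```

Call:
{"name": "play_rows", "arguments": {
  "increments": [
    [-0.043, -0.066, 0.015, 0, 0, 0.06, 1],
    [-0.043, -0.066, 0.015, 0, 0, 0.06, 1],
    [-0.043, -0.066, 0.015, 0, 0, 0.06, 1],
    [-0.043, -0.066, 0.015, 0, 0, 0.06, 1],
    [-0.043, -0.066, 0.015, 0, 0, 0.06, 1],
    [-0.043, -0.066, 0.015, 0, 0, 0.06, 1],
    [-0.043, -0.066, 0.015, 0, 0, 0.06, 1],
    [-0.043, -0.066, 0.015, 0, 0, 0.06, 1]
  ]
}}

```text
t: 3.4
tcp_pos: [0.4646, -0.3191, 0.341]
tool_rot: [0.0, 0.342, 0.94, 0.0]
force: [-0.3, 0.4, -0.1]
finger_gap: 0.0874
grip_force: 0.0
```

```bash
python3 - <<'E'
from h import *
from plant import ctrl
s=ctrl.sense();d=ctrl.snapshot("wrist");np.savez("w2.npz",Tw=wristT(s,d),**d)
print(s["tcp_pos"],s["q"].round(2))
w=cloud(d,wristT(s,d));P=w.reshape(-1,3)
cv2.imwrite("pics/w2.png",cv2.resize(d["image"][:,:,::-1],(768,576)))
near=np.hypot(P[:,0]-.465,P[:,1]+.32)<.07
for lo,hi in [(.026,.04),(.10,.13),(.13,.15),(.15,.165),(.165,.18),(.18,.2)]:
    g=P[near&(P[:,2]>lo)&(P[:,2]<hi)]
    if len(g)>5: print(lo,len(g),g.mean(0).round(4),cv2.minAreaRect(g[:,:2].astype(np.float32)))
E
```

```text
[ 0.46456814 -0.31911515  0.34098202] [-0.23  0.13  0.88  1.5  -0.1   1.56  1.52]
0.026 17 [ 0.4703 -0.3212  0.0304] ((0.4710313081741333, -0.31786394119262695), (0.07266214489936829, 0.02726896107196808), 33.62850570678711)
0.1 70 [ 0.463  -0.3144  0.1126] ((0.4642460346221924, -0.31522223353385925), (0.02404654212296009, 0.008631333708763123), 54.59431838989258)
0.13 33 [ 0.4624 -0.3131  0.1398] ((0.46329036355018616, -0.3148971199989319), (0.024498995393514633, 0.00784545298665762), 54.09684371948242)
0.15 241 [ 0.4668 -0.3159  0.1588] ((0.46784135699272156, -0.3171835243701935), (0.022344417870044708, 0.02082524448633194), 1.5799477100372314)
0.165 44 [ 0.4672 -0.3172  0.1725] ((0.46857085824012756, -0.317628413438797), (0.03175114095211029, 0.004673440009355545), 43.248924255371094)
0.18 260 [ 0.4701 -0.3198  0.1916] ((0.47077441215515137, -0.3204467296600342), (0.03254574537277222, 0.01077848020941019), 42.578521728515625)
```

View pics/w2.png

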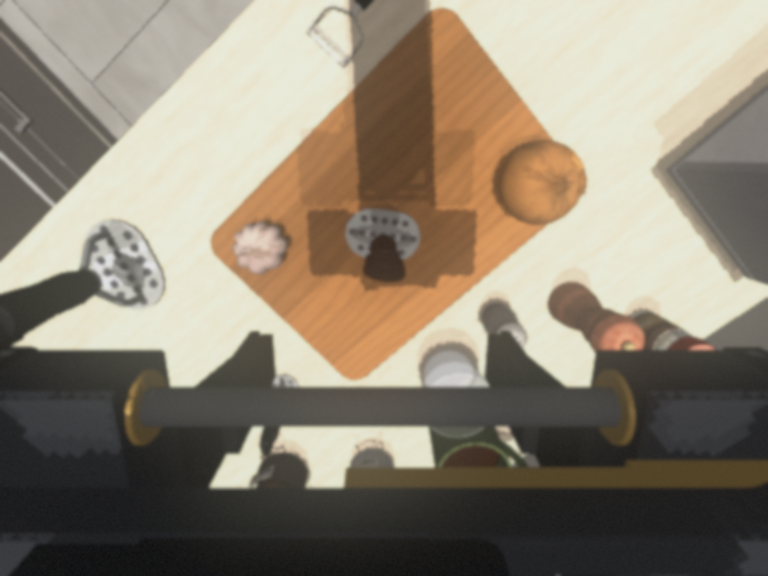

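The wrist view shows the masher at (383,240), with its long axis nearly along the image rows. Depth gives the eye top centre (0.4708,-0.3204), masher x azimuth about 42.6°, and top z about 0.197.

```bash
python3 - <<'E'
from h import *
from plant import ctrl
s=ctrl.sense();w=cloud(dict(np.load("w2.npz")),np.load("w2.npz")["Tw"]).reshape(-1,3)
g=w[(np.hypot(w[:,0]-.471,w[:,1]+.32)<.03)&(w[:,2]>.15)];print("top z",np.percentile(g[:,2],[95,99,100]))
print(inc(s,[.4708,-.3206,.1515],down(42.6)))
E
```

```text
top z [0.45207668 0.4536849  0.45750264]
[-5.600e-03  3.000e-03  1.895e-01  3.000e-04  1.000e-04  4.120e-02]
```

Call:
{"name": "play_rows", "arguments": {
  "increments": [
    [-0.0056, 0.003, 0.03, 0, 0, 0.041, 1],
    [-0.0056, 0.003, 0.07, 0, 0, 0.041, 1],
    [-0.0056, 0.003, 0.11, 0, 0, 0.041, 1],
    [-0.0056, 0.003, 0.15, 0, 0, 0.041, 1],
    [-0.0056, 0.003, 0.175, 0, 0, 0.041, 1],
    [-0.0056, 0.003, 0.1895, 0, 0, 0.041, 1],
    [-0.0056, 0.003, 0.1895, 0, 0, 0.041, 1],
    [-0.0056, 0.003, 0.1895, 0, 0, 0.041, 1]
  ],
  "grip_force": 25
}}

```text
t: 4.25
tcp_pos: [0.4711, -0.3218, 0.1523]
tool_rot: [0.001, 0.402, 0.916, -0.0]
force: [-0.3, -1.0, -0.1]
finger_gap: 0.0869
grip_force: 0.0
```

Call:
{"name": "play_rows", "arguments": {
  "increments": [
    [0, 0, 0, 0, 0, 0, 0.3],
    [0, 0, 0, 0, 0, 0, 0.2],
    [0, 0, 0, 0, 0, 0, 0.2],
    [0, 0, 0, 0, 0, 0, 0.2],
    [0, 0, 0, 0, 0, 0, 0.2],
    [0, 0, 0, 0, 0, 0, 0.2],
    [0, 0, 0, 0, 0, 0, 0.2],
    [0, 0, 0, 0, 0, 0, 0.2]
  ],
  "grip_force": 25
}}

```text
t: 5.05
tcp_pos: [0.4706, -0.3211, 0.1512]
tool_rot: [0.0, 0.402, 0.916, 0.0]
force: [1.5, 0.2, -1.9]
finger_gap: 0.0315
grip_force: 25.0
```

```bash
python3 - <<'E'
from h import *
from plant import ctrl
s=ctrl.sense();print(s["q"].round(2),rot(s["tool_rot"]).round(3).tolist(),s["force"])
E
```

```text
[-0.19  0.26  0.86  1.77 -0.21  1.2   1.48] [[-0.677, 0.736, 0.0], [0.736, 0.677, 0.0], [-0.0, 0.0, -1.0]] [ 1.53413425  0.23598275 -1.86668567]
```

```bash
python3 - <<'E'
from h import *
from plant import ctrl
s=ctrl.sense();print(inc(s,[.4707,-.321,.30]),inc(s,[.418,.12,.30],down(-3)))
E
```

```text
[-0.      0.0002 -0.1488  0.      0.      0.    ] [ 3.603e-01  2.598e-01 -1.488e-01  1.000e-04 -0.000e+00  2.533e-01]
```

Call:
{"name": "play_rows", "arguments": {
  "increments": [
    [0, 0, -0.03, 0, 0, 0, 0.2],
    [0, 0, -0.07, 0, 0, 0, 0.2],
    [0, 0, -0.11, 0, 0, 0, 0.2],
    [0, 0, -0.149, 0, 0, 0, 0.2],
    [0.03, 0.022, -0.149, 0, 0, 0.021, 0.2],
    [0.06, 0.043, -0.149, 0, 0, 0.042, 0.2],
    [0.09, 0.065, -0.149, 0, 0, 0.063, 0.2],
    [0.12, 0.087, -0.149, 0, 0, 0.084, 0.2]
  ]
}}

```text
t: 5.85
tcp_pos: [0.4526, -0.1726, 0.2998]
tool_rot: [-0.0, 0.52, 0.854, 0.0]
force: [0.8, 0.5, -1.7]
finger_gap: 0.032
grip_force: 25.0
```

```bash
python3 - <<'E'
from h import *
from plant import ctrl
s=ctrl.sense();print(s["q"].round(2),s["finger_gap"],inc(s,[.418,.12,.30],down(-3)))
E
```

```text
[-0.48 -0.11  0.73  1.74  0.08  1.48  0.72] 0.032035393858460076 [ 2.759e-01  1.035e-01 -1.000e-04 -0.000e+00 -1.000e-04  1.683e-01]
```

Call:
{"name": "play_rows", "arguments": {
  "increments": [
    [0.04, 0.015, 0, 0, 0, 0.024, 0.2],
    [0.08, 0.03, 0, 0, 0, 0.048, 0.2],
    [0.12, 0.045, 0, 0, 0, 0.072, 0.2],
    [0.16, 0.06, 0, 0, 0, 0.097, 0.2],
    [0.2, 0.075, 0, 0, 0, 0.121, 0.2],
    [0.235, 0.088, 0, 0, 0, 0.145, 0.2],
    [0.262, 0.098, 0, 0, 0, 0.16, 0.2],
    [0.276, 0.1035, 0, 0, 0, 0.168, 0.2]
  ]
}}

```text
t: 6.65
tcp_pos: [0.4166, 0.1214, 0.2994]
tool_rot: [-0.0, 0.723, 0.691, -0.001]
force: [-0.5, 0.0, -1.9]
finger_gap: 0.0317
grip_force: 25.0
```

```bash
python3 - <<'E'
from h import *
from plant import ctrl
s=ctrl.sense();print(s["q"].round(2),s["finger_gap"],inc(s,[.418,.125,.186],down(-3)))
E
```

```text
[-0.64 -0.18  0.25  1.83  0.05  1.49 -0.44] 0.0317233612973557 [ 0.0036  0.0014  0.1134 -0.0004  0.      0.002 ]
```

Call:
{"name": "play_rows", "arguments": {
  "increments": [
    [0.0036, 0.0014, 0.02, 0, 0, 0.002, 0.2],
    [0.0036, 0.0014, 0.045, 0, 0, 0.002, 0.2],
    [0.0036, 0.0014, 0.07, 0, 0, 0.002, 0.2],
    [0.0036, 0.0014, 0.09, 0, 0, 0.002, 0.2],
    [0.0036, 0.0014, 0.105, 0, 0, 0.002, 0.2],
    [0.0036, 0.0014, 0.1134, 0, 0, 0.002, 0.2],
    [0.0036, 0.0014, 0.1134, 0, 0, 0.002, 0.2],
    [0.0036, 0.0014, 0.1134, 0, 0, 0.002, 0.2]
  ]
}}

```text
t: 7.45
tcp_pos: [0.4197, 0.1222, 0.1872]
tool_rot: [0.0, 0.726, 0.687, 0.0]
force: [-0.3, 0.0, -2.0]
finger_gap: 0.0317
grip_force: 25.0
```

```bash
python3 - <<'E'
from h import *
from plant import ctrl
s=ctrl.sense();print(s["tcp_pos"],s["q"].round(2))
d=ctrl.snapshot("scene");np.savez("s2.npz",**d);w=cloud(d)
q=proj(d,[[.418,.125,.20],[.4235,.248,.204],[.4225,.212,.204],[.42,.186,.215]]).round(1);print(q.tolist())
c=q[:3].mean(0).astype(int);x0,y0=c[0]-45,c[1]-45
cv2.imwrite("pics/s2.png",cv2.resize(d["image"][y0:y0+100,x0:x0+110][:,:,::-1],None,fx=6,fy=6,interpolation=cv2.INTER_CUBIC));print(x0,y0)
dw=ctrl.snapshot("wrist");np.savez("w3.npz",Tw=wristT(s,dw),**dw)
P=w.reshape(-1,3)
for lo in np.arange(.03,.2,.02):
    g=P[(np.hypot(P[:,0]-.418,P[:,1]-.125)<.05)&(P[:,2]>lo)&(P[:,2]<lo+.02)]
    if len(g)>3: print(lo.round(2),len(g),np.median(g,0).round(3))
E
```

```text
[0.4196903  0.12220671 0.1872152 ] [-0.63 -0.13  0.27  2.    0.03  1.26 -0.43]
[[192.6, 163.1], [176.0, 149.4], [180.8, 153.0], [183.6, 153.5]]
138 110
0.05 150 [0.418 0.116 0.061]
0.07 12 [0.417 0.119 0.08 ]
0.09 20 [0.404 0.118 0.099]
0.11 19 [0.411 0.114 0.119]
0.13 31 [0.413 0.113 0.14 ]
0.15 21 [0.413 0.115 0.158]
0.17 35 [0.413 0.113 0.182]
0.19 61 [0.416 0.116 0.198]
```

View pics/s2.png

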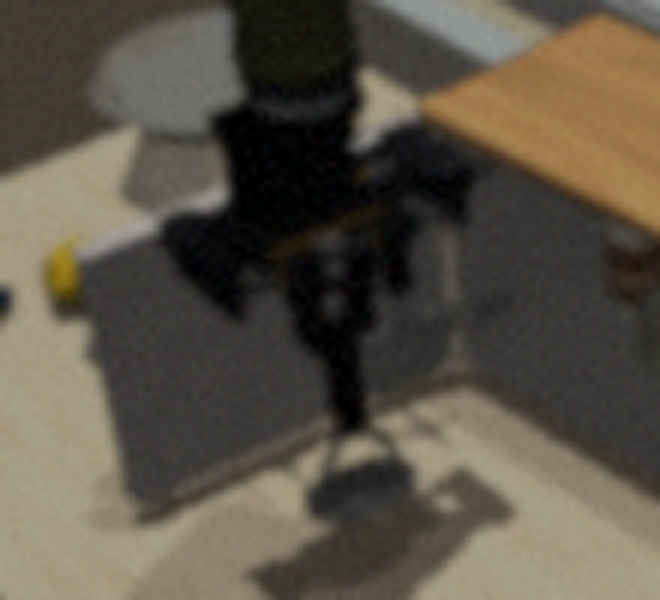

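```bash
python3 - <<'E'
from h import *
from plant import ctrl
s=ctrl.sense();
for p in [[.4195,.155,.1862],[.421,.185,.1862],[.4223,.210,.1862]]: print(inc(s,p,down(-3)))
E
```

```text
[ 0.0325 -0.0023  0.0015  0.0005 -0.0003 -0.0008]
[ 0.0626 -0.0025  0.0016  0.0005 -0.0003 -0.0008]
[ 0.0876 -0.0026  0.0016  0.0005 -0.0003 -0.0008]
```

```bash
python3 - <<'E'
from plant import ctrl
for i in range(4):
    s=ctrl.sense();print(s["t"],s["tcp_pos"].round(4),s["qvel"].round(3));ctrl.snapshot("top")
E
```

```text
7.55 [0.42   0.1224 0.1877] [ 0.001 -0.002  0.001  0.001 -0.002 -0.002  0.   ]
7.6 [0.42   0.1224 0.1877] [-0.    -0.001 -0.     0.004 -0.001 -0.    -0.001]
7.65 [0.4199 0.1224 0.1876] [-0.001  0.001  0.     0.005  0.    -0.     0.001]
7.7 [0.4198 0.1223 0.1875] [-0.001  0.001 -0.     0.004 -0.001 -0.001 -0.001]
```

Call:
{"name": "play_rows", "arguments": {
  "increments": [
    [0.01, -0.002, 0.0015, 0, 0, 0, 0.2],
    [0.02, -0.002, 0.0015, 0, 0, 0, 0.2],
    [0.03, -0.002, 0.0015, 0, 0, 0, 0.2],
    [0.04, -0.002, 0.0015, 0, 0, 0, 0.2],
    [0.04, -0.002, 0.0015, 0, 0, 0, 0.2],
    [0.04, -0.002, 0.0015, 0, 0, 0, 0.2],
    [0.04, -0.002, 0.0015, 0, 0, 0, 0.2],
    [0.04, -0.002, 0.0015, 0, 0, 0, 0.2]
  ]
}}

```text
t: 8.55
tcp_pos: [0.4197, 0.1617, 0.1853]
tool_rot: [0.0, 0.726, 0.687, 0.0]
force: [0.0, -0.1, -1.6]
finger_gap: 0.0321
grip_force: 25.0
```

```bash
python3 - <<'E'
from h import *
from plant import ctrl
s=ctrl.sense();print(s["tcp_pos"],s["force"])
for p in [[.421,.185,.1862],[.4223,.210,.1862]]: print(inc(s,p,down(-3)))
E
```

```text
[0.41968503 0.16172965 0.18525151] [ 0.03817686 -0.09012461 -1.58999007]
[ 0.0233  0.     -0.0009  0.      0.     -0.001 ]
[ 0.0483 -0.0001 -0.001   0.      0.     -0.001 ]
```

Call:
{"name": "play_rows", "arguments": {
  "increments": [
    [0.008, 0, -0.001, 0, 0, 0, 0.2],
    [0.016, 0, -0.001, 0, 0, 0, 0.2],
    [0.024, 0, -0.001, 0, 0, 0, 0.2],
    [0.032, 0, -0.001, 0, 0, 0, 0.2],
    [0.04, 0, -0.001, 0, 0, 0, 0.2],
    [0.048, 0, -0.001, 0, 0, 0, 0.2],
    [0.048, 0, -0.001, 0, 0, 0, 0.2],
    [0.048, 0, -0.001, 0, 0, 0, 0.2]
  ]
}}

```text
t: 9.35
tcp_pos: [0.4222, 0.2101, 0.1862]
tool_rot: [0.0, 0.726, 0.688, -0.0]
force: [0.2, 0.0, -1.8]
finger_gap: 0.0317
grip_force: 25.0
```

```bash
python3 - <<'E'
from h import *
from plant import ctrl
s=ctrl.sense();print(s["tcp_pos"],s["force"],s["ft_torque"])
for p in [[.4223,.211,.178],[.4223,.211,.172]]: print(inc(s,p,down(-3)))
E
```

```text
[0.42219582 0.21009774 0.18615619] [ 0.1616276   0.04514453 -1.82143714] [-0.14749512  0.12297585 -0.0218639 ]
[ 0.0009  0.0001  0.0082 -0.      0.0002 -0.0006]
[ 0.0009  0.0001  0.0142 -0.      0.0002 -0.0006]
```

Call:
{"name": "play_rows", "arguments": {
  "increments": [
    [0.001, 0, 0.003, 0, 0, 0, 0.2],
    [0.001, 0, 0.006, 0, 0, 0, 0.2],
    [0.001, 0, 0.008, 0, 0, 0, 0.2],
    [0.001, 0, 0.01, 0, 0, 0, 0.2],
    [0.001, 0, 0.012, 0, 0, 0, 0.2],
    [0.001, 0, 0.013, 0, 0, 0, 0.2],
    [0.001, 0, 0.013, 0, 0, 0, 0.2],
    [0.001, 0, 0.013, 0, 0, 0, 0.2]
  ]
}}

```text
t: 10.15
tcp_pos: [0.4224, 0.2111, 0.1734]
tool_rot: [0.0, 0.726, 0.687, 0.0]
force: [-0.2, -0.2, -3.1]
finger_gap: 0.0317
grip_force: 25.0
```

Call:
{"name": "play_rows", "arguments": {
  "increments": [
    [0, 0, 0.001, 0, 0, 0, 0.2],
    [0, 0, 0.002, 0, 0, 0, 0.2],
    [0, 0, 0.0025, 0, 0, 0, 0.2],
    [0, 0, 0.003, 0, 0, 0, 0.2],
    [0, 0, 0.003, 0, 0, 0, 0.2],
    [0, 0, 0.003, 0, 0, 0, 0.2],
    [0, 0, 0.003, 0, 0, 0, 0.2],
    [0, 0, 0.003, 0, 0, 0, 0.2]
  ]
}}

```text
t: 10.95
tcp_pos: [0.4225, 0.2114, 0.1712]
tool_rot: [0.0, 0.726, 0.688, 0.001]
force: [-1.8, -1.0, 5.3]
finger_gap: 0.032
grip_force: 25.0
```

Call:
{"name": "play_rows", "arguments": {
  "increments": [
    [0, 0, 0, 0, 0, 0, 0.4],
    [0, 0, 0, 0, 0, 0, 0.45],
    [0, 0, 0, 0, 0, 0, 0.5],
    [0, 0, 0, 0, 0, 0, 0.55],
    [0, 0, 0, 0, 0, 0, 0.6],
    [0, 0, 0, 0, 0, 0, 0.6],
    [0, 0, 0, 0, 0, 0, 0.6],
    [0, 0, 0, 0, 0, 0, 0.6]
  ]
}}

```text
t: 11.75
tcp_pos: [0.4223, 0.2111, 0.1703]
tool_rot: [0.0, 0.726, 0.687, 0.0]
force: [0.5, 0.3, -0.4]
finger_gap: 0.052
grip_force: 0.0
```

Call:
{"name": "play_rows", "arguments": {
  "increments": [
    [0, 0, -0.005, 0, 0, 0, 0.6],
    [0, 0, -0.015, 0, 0, 0, 0.6],
    [0, 0, -0.03, 0, 0, 0, 0.6],
    [0, 0, -0.05, 0, 0, 0, 0.6],
    [0, 0, -0.08, 0, 0, 0, 0.6],
    [0, 0, -0.12, 0, 0, 0, 0.6],
    [0, 0, -0.16, 0, 0, 0, 0.6],
    [0, 0, -0.18, 0, 0, 0, 0.6]
  ]
}}

```text
t: 12.55
tcp_pos: [0.4232, 0.2116, 0.3552]
tool_rot: [0.001, 0.726, 0.687, 0.003]
force: [0.7, -0.3, -0.9]
finger_gap: 0.0518
grip_force: 0.0
```

```bash
python3 - <<'E'
from h import *
from plant import ctrl
s=ctrl.sense();print(s["tcp_pos"],s["force"],s["q"].round(2))
d=ctrl.snapshot("scene");np.savez("s3.npz",**d);P=cloud(d).reshape(-1,3)
cv2.imwrite("pics/s3.png",cv2.resize(d["image"][100:210,130:250][:,:,::-1],None,fx=5,fy=5,interpolation=cv2.INTER_CUBIC))
for lo in np.arange(.03,.23,.02):
    g=P[(np.hypot(P[:,0]-.42,P[:,1]-.205)<.04)&(P[:,2]>lo)&(P[:,2]<lo+.02)]
    if len(g)>3: print(lo.round(2),len(g),np.median(g,0).round(3))
E
```

```text
[0.42323132 0.21157131 0.35517561] [ 0.67664136 -0.26847871 -0.87687356] [-0.71 -0.1   0.18  1.65  0.02  1.58 -0.59]
0.03 116 [0.418 0.208 0.045]
0.05 18 [0.44  0.208 0.055]
0.07 19 [0.405 0.211 0.081]
0.09 21 [0.417 0.208 0.101]
0.11 26 [0.415 0.202 0.12 ]
0.13 24 [0.415 0.204 0.14 ]
0.15 27 [0.416 0.202 0.16 ]
0.17 39 [0.418 0.207 0.178]
0.19 37 [0.415 0.21  0.204]
0.21 25 [0.42  0.212 0.215]
```

View pics/s3.png

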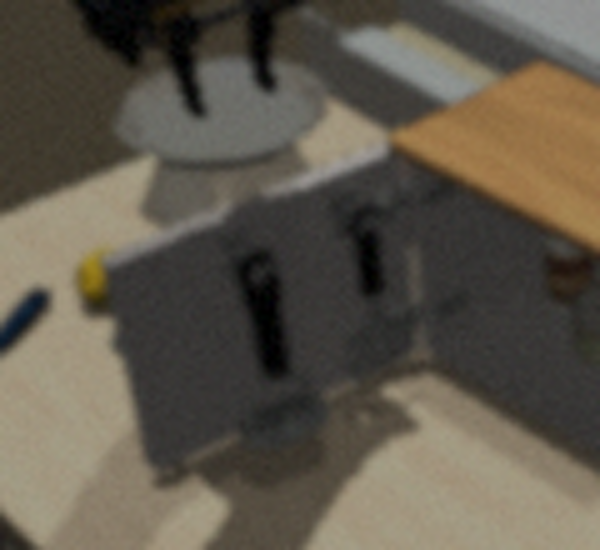

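The masher hangs on the free hook, at about (265,310) in the crop, and the gripper is clear. Next I close the door, pushing its outside face with tilted, closed fingers.

```bash
cat >> h.py <<'E'
H=np.array([.594,.239])
def push(th,r=.20,gap=0.,z=.205,tilt=30):
    "TCP pose pushing the outside face at door angle th (deg open)"
    a=np.radians(-85.65-th);d=np.array([np.cos(a),np.sin(a)]);n=np.array([-d[1],d[0],0]);k=np.array([0,0,1.]);t=np.radians(tilt)
    p=H+r*d-(.016+.0095*np.cos(t)+gap)*n[:2]
    Z=n*np.sin(t)-k*np.cos(t);X=-n*np.cos(t)-k*np.sin(t)
    return np.r_[p,z],np.stack([X,np.cross(Z,X),Z],1)
E
python3 - <<'E'
from h import *
from plant import ctrl
s=ctrl.sense()
for a in [dict(th=97.4,gap=.08,z=.34),dict(th=97.4,gap=.04,z=.205)]: p,r=push(**a);print(p.round(3),inc(s,p,r))
E
```

```text
[0.4   0.354 0.34 ] [ 0.14   -0.032   0.0179  0.0023 -0.1686 -0.0011]
[0.398 0.314 0.205] [ 0.0992 -0.033   0.1527  0.0023 -0.1686 -0.0011]
```

Call:
{"name": "play_rows", "arguments": {
  "increments": [
    [0.035, -0.008, 0, 0, -0.03, 0, 0],
    [0.07, -0.016, 0, 0, -0.07, 0, 0],
    [0.105, -0.024, 0, 0, -0.11, 0, 0],
    [0.14, -0.032, 0.01, 0, -0.15, 0, 0],
    [0.13, -0.032, 0.04, 0, -0.167, 0, 0],
    [0.12, -0.033, 0.08, 0, -0.167, 0, 0],
    [0.11, -0.033, 0.12, 0, -0.167, 0, 0],
    [0.105, -0.033, 0.153, 0, -0.167, 0, 0]
  ]
}}

```text
t: 13.4
tcp_pos: [0.3948, 0.3169, 0.1952]
tool_rot: [0.179, 0.701, 0.664, -0.189]
force: [0.3, 0.4, 0.7]
finger_gap: 0.0017
grip_force: 0.0
```

```bash
python3 - <<'E'
from h import *
from plant import ctrl
s=ctrl.sense();print(s["tcp_pos"],s["q"].round(2))
for th,g in [(97.4,.03),(97.4,.02),(97.4,.01),(97.4,.003),(95,0),(92,0),(89,0),(86,0)]: p,r=push(th,gap=g);print(p.round(3),inc(s,p,r).tolist())
E
```

```text
[0.39476443 0.3168885  0.19518104] [-0.93  0.35 -0.01  1.56  0.28  1.67 -1.02]
[0.397 0.304 0.205] [-0.0161, 0.0031, -0.002, -0.0005, 0.0008, -0.0004]
[0.397 0.294 0.205] [-0.0248, 0.0031, 0.003, -0.0005, 0.0008, -0.0004]
[0.396 0.284 0.205] [-0.0334, 0.0031, 0.0081, -0.0005, 0.0008, -0.0004]
[0.396 0.277 0.205] [-0.0395, 0.0032, 0.0116, -0.0005, 0.0008, -0.0004]
[0.394 0.265 0.205] [-0.0493, 0.0023, 0.0173, -0.0072, 0.0008, -0.0119]
[0.393 0.255 0.205] [-0.0584, 0.0018, 0.0226, -0.0155, 0.0008, -0.0263]
[0.393 0.244 0.205] [-0.0676, 0.0018, 0.0279, -0.0239, 0.0008, -0.0408]
[0.393 0.234 0.205] [-0.0767, 0.0024, 0.0332, -0.0322, 0.0008, -0.0552]
```

Call:
{"name": "play_rows", "arguments": {
  "increments": [
    [-0.016, 0.003, -0.002, 0, 0, 0, 0],
    [-0.025, 0.003, 0.003, 0, 0, 0, 0],
    [-0.033, 0.003, 0.008, 0, 0, 0, 0],
    [-0.0395, 0.003, 0.0116, 0, 0, 0, 0],
    [-0.049, 0.002, 0.0173, -0.007, 0, -0.012, 0],
    [-0.0585, 0.002, 0.0226, -0.0155, 0, -0.026, 0],
    [-0.0675, 0.002, 0.028, -0.024, 0, -0.041, 0],
    [-0.0765, 0.0024, 0.033, -0.032, 0, -0.055, 0]
  ]
}}

```text
t: 14.2
tcp_pos: [0.3933, 0.2353, 0.2083]
tool_rot: [0.196, 0.631, 0.732, -0.168]
force: [0.8, 1.2, -1.0]
finger_gap: 0.0007
grip_force: 0.3
```

```bash
python3 - <<'E'
from h import *
from plant import ctrl
s=ctrl.sense();print(s["tcp_pos"],s["force"].round(1),s["q"].round(2))
for th in range(83,59,-3): p,r=push(th);print(th,p.round(3),inc(s,p,r).tolist())
E
```

```text
[0.39328106 0.23527153 0.2083333 ] [ 0.8  1.2 -1. ] [-0.89  0.16 -0.01  1.78  0.38  1.58 -0.82]
83 [0.393 0.223 0.205] [-0.0085, -0.0019, 0.0087, -0.0072, -0.0004, -0.0143]
80 [0.394 0.213 0.205] [-0.0176, -0.0024, 0.014, -0.0155, -0.0004, -0.0287]
77 [0.396 0.202 0.205] [-0.0268, -0.0023, 0.0193, -0.0239, -0.0004, -0.0432]
74 [0.398 0.192 0.205] [-0.0359, -0.0016, 0.0245, -0.0322, -0.0003, -0.0576]
71 [0.401 0.182 0.205] [-0.045, -0.0004, 0.0297, -0.0405, -0.0003, -0.072]
68 [0.404 0.172 0.205] [-0.054, 0.0013, 0.0349, -0.0488, -0.0003, -0.0865]
65 [0.408 0.162 0.205] [-0.0629, 0.0036, 0.0401, -0.0572, -0.0003, -0.1009]
62 [0.412 0.152 0.205] [-0.0717, 0.0064, 0.0451, -0.0655, -0.0002, -0.1154]
```

Call:
{"name": "play_rows", "arguments": {
  "increments": [
    [-0.0085, -0.002, 0.0085, -0.007, 0, -0.014, 0],
    [-0.0176, -0.0024, 0.014, -0.0155, 0, -0.029, 0],
    [-0.0268, -0.0023, 0.0193, -0.024, 0, -0.043, 0],
    [-0.036, -0.0016, 0.0245, -0.032, 0, -0.0575, 0],
    [-0.045, -0.0004, 0.03, -0.0405, 0, -0.072, 0],
    [-0.054, 0.0013, 0.035, -0.049, 0, -0.0865, 0],
    [-0.063, 0.0036, 0.04, -0.057, 0, -0.101, 0],
    [-0.0717, 0.0064, 0.045, -0.0655, 0, -0.115, 0]
  ]
}}

```text
t: 15.0
tcp_pos: [0.4116, 0.1524, 0.2051]
tool_rot: [0.226, 0.466, 0.846, -0.125]
force: [-0.4, 1.3, 0.3]
finger_gap: 0.0006
grip_force: 0.4
```

```bash
python3 - <<'E'
from h import *
from plant import ctrl
s=ctrl.sense();print(s["tcp_pos"],s["force"].round(1),s["q"].round(2))
d=ctrl.snapshot("scene");P=cloud(d).reshape(-1,3)
cv2.imwrite("pics/s4.png",cv2.resize(d["image"][80:210,120:270][:,:,::-1],None,fx=4,fy=4,interpolation=cv2.INTER_CUBIC))
for th in range(59,35,-3): p,r=push(th);print(th,p.round(3),inc(s,p,r).tolist())
E
```

```text
[0.41164633 0.15235379 0.20511255] [-0.4  1.3  0.3] [-0.84 -0.08  0.    2.03  0.51  1.37 -0.42]
59 [0.417 0.143 0.205] [-0.0092, -0.0006, 0.0054, -0.0085, -0.0002, -0.0148]
56 [0.422 0.134 0.205] [-0.0183, -0.001, 0.0107, -0.0169, -0.0002, -0.0293]
53 [0.428 0.125 0.205] [-0.0274, -0.0009, 0.0159, -0.0252, -0.0002, -0.0437]
50 [0.434 0.117 0.205] [-0.0366, -0.0002, 0.0212, -0.0335, -0.0002, -0.0581]
47 [0.441 0.108 0.205] [-0.0456, 0.001, 0.0264, -0.0418, -0.0002, -0.0726]
44 [0.448 0.1   0.205] [-0.0546, 0.0028, 0.0316, -0.0502, -0.0002, -0.087]
41 [0.455 0.093 0.205] [-0.0636, 0.0051, 0.0368, -0.0585, -0.0002, -0.1014]
38 [0.463 0.086 0.205] [-0.0724, 0.008, 0.0418, -0.0668, -0.0002, -0.1159]
```

View pics/s4.png

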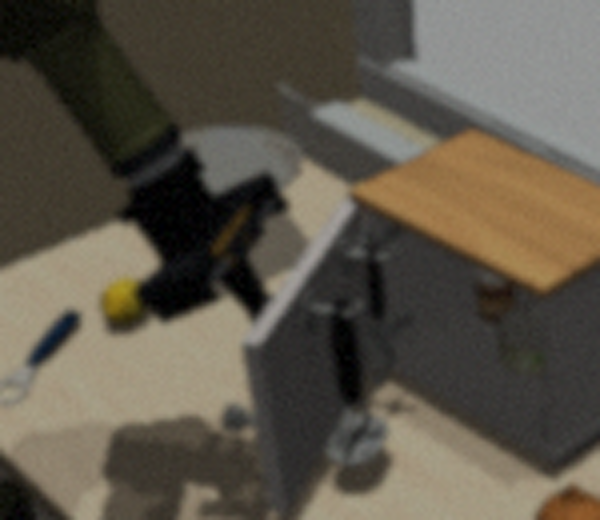

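The door follows the fingers, at about (245,300), and both tools still hang, the masher at (345,370).

Call:
{"name": "play_rows", "arguments": {
  "increments": [
    [-0.009, -0.0006, 0.0054, -0.0085, 0, -0.015, 0],
    [-0.018, -0.001, 0.0107, -0.017, 0, -0.029, 0],
    [-0.0275, -0.0009, 0.016, -0.025, 0, -0.0435, 0],
    [-0.0366, 0, 0.021, -0.0335, 0, -0.058, 0],
    [-0.0456, 0.001, 0.0264, -0.042, 0, -0.0725, 0],
    [-0.0546, 0.003, 0.0316, -0.05, 0, -0.087, 0],
    [-0.0636, 0.005, 0.0368, -0.0585, 0, -0.1015, 0],
    [-0.0724, 0.008, 0.042, -0.067, 0, -0.116, 0]
  ]
}}

```text
t: 15.85
tcp_pos: [0.4632, 0.0858, 0.205]
tool_rot: [0.248, 0.28, 0.925, -0.075]
force: [-0.1, 0.9, 0.5]
finger_gap: 0.0004
grip_force: 0.4
```

```bash
python3 - <<'E'
from h import *
from plant import ctrl
s=ctrl.sense();print(s["tcp_pos"],s["force"].round(1),s["q"].round(2))
for th in np.arange(35.5,17,-2.5): p,r=push(th);print(th,p.round(3),inc(s,p,r).tolist())
E
```

```text
[0.46316779 0.08577047 0.2049789 ] [-0.1  0.9  0.5] [-0.78 -0.27  0.14  2.19  0.6   1.11  0.1 ]
35.5 [0.47  0.08  0.205] [-0.0074, -0.0008, 0.0042, -0.007, -0.0, -0.0121]
33.0 [0.477 0.075 0.205] [-0.015, -0.0013, 0.0086, -0.0139, -0.0, -0.0242]
30.5 [0.484 0.07  0.205] [-0.0226, -0.0014, 0.013, -0.0209, -0.0, -0.0362]
28.0 [0.492 0.066 0.205] [-0.0302, -0.0011, 0.0174, -0.0278, -0.0, -0.0482]
25.5 [0.499 0.061 0.205] [-0.0378, -0.0004, 0.0218, -0.0348, -0.0, -0.0603]
23.0 [0.507 0.057 0.205] [-0.0454, 0.0006, 0.0262, -0.0417, -0.0, -0.0723]
20.5 [0.515 0.054 0.205] [-0.0529, 0.002, 0.0305, -0.0487, -0.0, -0.0843]
18.0 [0.523 0.05  0.205] [-0.0603, 0.0039, 0.0348, -0.0556, -0.0, -0.0963]
```

```bash
python3 - <<'E'
from h import *
from plant import ctrl
s=ctrl.sense()
for th,t in zip(np.arange(36,19,-2.3),[28.5,27,25.5,24,23,22,21,20]): p,r=push(th,tilt=t);print(round(th,1),inc(s,p,r).tolist())
E
```

```text
36.0 [-0.0058, -0.0007, 0.0033, -0.0055, 0.0083, -0.0098]
33.7 [-0.0127, -0.0012, 0.0073, -0.0115, 0.0166, -0.0211]
31.4 [-0.0196, -0.0014, 0.0113, -0.0171, 0.0249, -0.0326]
29.1 [-0.0265, -0.0013, 0.0153, -0.0225, 0.0332, -0.0442]
26.8 [-0.0334, -0.0009, 0.0193, -0.0278, 0.0387, -0.0558]
24.5 [-0.0403, -0.0002, 0.0233, -0.0329, 0.0442, -0.0676]
22.2 [-0.0472, 0.0009, 0.0272, -0.0379, 0.0496, -0.0794]
19.9 [-0.0541, 0.0022, 0.0312, -0.0426, 0.0551, -0.0914]
```

Call:
{"name": "play_rows", "arguments": {
  "increments": [
    [-0.006, -0.0007, 0.0033, -0.0055, 0.0083, -0.01, 0],
    [-0.0127, -0.0012, 0.0073, -0.0115, 0.0166, -0.021, 0],
    [-0.0196, -0.0014, 0.0113, -0.017, 0.025, -0.0325, 0],
    [-0.0265, -0.0013, 0.0153, -0.0225, 0.033, -0.044, 0],
    [-0.0334, -0.001, 0.0193, -0.028, 0.0387, -0.056, 0],
    [-0.0403, 0, 0.0233, -0.033, 0.044, -0.0675, 0],
    [-0.0472, 0.001, 0.0272, -0.038, 0.0496, -0.0795, 0],
    [-0.054, 0.0022, 0.0312, -0.0426, 0.055, -0.0914, 0]
  ]
}}

```text
t: 16.65
tcp_pos: [0.5164, 0.0527, 0.2051]
tool_rot: [0.172, 0.134, 0.976, -0.024]
force: [-1.1, -0.1, -0.2]
finger_gap: 0.0004
grip_force: 0.4
```

```bash
python3 - <<'E'
from h import *
from plant import ctrl
s=ctrl.sense();print(s["tcp_pos"],s["force"].round(1),s["q"].round(2))
for th in np.arange(18.3,6.9,-1.6): p,r=push(th,tilt=20);print(th,p.round(3),inc(s,p,r).tolist())
E
```

```text
[0.516353   0.05267915 0.20510749] [-1.1 -0.1 -0.2] [-0.77 -0.23  0.44  2.08  0.35  1.    0.81]
18.3 [0.522 0.051 0.205] [-0.0052, -0.0003, 0.002, -0.0032, -0.0002, -0.0086]
16.7 [0.527 0.049 0.205] [-0.0104, -0.0008, 0.0039, -0.0063, -0.0002, -0.0169]
15.099999999999998 [0.532 0.047 0.205] [-0.0157, -0.0011, 0.0058, -0.0093, -0.0002, -0.0253]
13.499999999999996 [0.538 0.046 0.205] [-0.021, -0.0012, 0.0077, -0.0123, -0.0002, -0.0336]
11.899999999999995 [0.543 0.044 0.205] [-0.0263, -0.0012, 0.0097, -0.0154, -0.0002, -0.042]
10.299999999999994 [0.548 0.043 0.205] [-0.0316, -0.001, 0.0116, -0.0184, -0.0002, -0.0503]
8.699999999999992 [0.554 0.041 0.205] [-0.0369, -0.0007, 0.0135, -0.0214, -0.0002, -0.0587]
7.099999999999991 [0.56  0.04  0.205] [-0.0421, -0.0002, 0.0154, -0.0245, -0.0002, -0.067]
```

Call:
{"name": "play_rows", "arguments": {
  "increments": [
    [-0.005, 0, 0.002, -0.003, 0, -0.0085, 0],
    [-0.0104, -0.0008, 0.004, -0.006, 0, -0.017, 0],
    [-0.0157, -0.001, 0.006, -0.009, 0, -0.025, 0],
    [-0.021, -0.0012, 0.0077, -0.0123, 0, -0.0336, 0],
    [-0.0263, -0.0012, 0.0097, -0.0154, 0, -0.042, 0],
    [-0.0316, -0.001, 0.0116, -0.0184, 0, -0.05, 0],
    [-0.037, -0.0007, 0.0135, -0.0214, 0, -0.0585, 0],
    [-0.042, 0, 0.0154, -0.0245, 0, -0.067, 0]
  ]
}}

```text
t: 17.45
tcp_pos: [0.5592, 0.0406, 0.2047]
tool_rot: [0.173, 0.024, 0.985, -0.004]
force: [-0.0, -0.7, 0.3]
finger_gap: 0.0002
grip_force: 0.4
```

```bash
python3 - <<'E'
from h import *
from plant import ctrl
s=ctrl.sense();print(s["tcp_pos"],s["force"].round(1),s["q"].round(2))
for th in [6,5,4,3,2,1,.3,-.3]: p,r=push(th,tilt=20);print(th,p.round(3),inc(s,p,r).tolist())
E
```

```text
[0.55923328 0.04058179 0.2047358 ] [-0.  -0.7  0.3] [-0.8  -0.16  0.58  2.02  0.22  0.93  1.21]
6 [0.563 0.04  0.205] [-0.004, -0.0006, 0.0012, -0.0023, -0.0002, -0.0058]
5 [0.567 0.039 0.205] [-0.0073, -0.0009, 0.0024, -0.0042, -0.0002, -0.011]
4 [0.57  0.039 0.205] [-0.0106, -0.0012, 0.0036, -0.0061, -0.0002, -0.0163]
3 [0.574 0.038 0.205] [-0.0139, -0.0014, 0.0048, -0.008, -0.0002, -0.0215]
2 [0.577 0.038 0.205] [-0.0172, -0.0016, 0.006, -0.0099, -0.0002, -0.0267]
1 [0.581 0.038 0.205] [-0.0205, -0.0016, 0.0072, -0.0118, -0.0002, -0.0319]
0.3 [0.583 0.038 0.205] [-0.0228, -0.0017, 0.008, -0.0131, -0.0002, -0.0356]
-0.3 [0.585 0.038 0.205] [-0.0248, -0.0017, 0.0087, -0.0143, -0.0002, -0.0387]
```

Call:
{"name": "play_rows", "arguments": {
  "increments": [
    [-0.004, -0.0006, 0.0012, -0.002, 0, -0.006, 0],
    [-0.0073, -0.001, 0.0024, -0.004, 0, -0.011, 0],
    [-0.0106, -0.0012, 0.0036, -0.006, 0, -0.016, 0],
    [-0.014, -0.0014, 0.0048, -0.008, 0, -0.0215, 0],
    [-0.0172, -0.0016, 0.006, -0.01, 0, -0.0267, 0],
    [-0.0205, -0.0016, 0.0072, -0.012, 0, -0.032, 0],
    [-0.0228, -0.0017, 0.008, -0.013, 0, -0.0355, 0],
    [-0.0228, -0.0017, 0.008, -0.013, 0, -0.0355, 0]
  ]
}}

```text
t: 18.25
tcp_pos: [0.5822, 0.0377, 0.2045]
tool_rot: [0.172, -0.034, 0.985, 0.006]
force: [-5.9, -0.2, 4.1]
finger_gap: 0.0002
grip_force: 3.3
```

```bash
python3 - <<'E'
from h import *
from plant import ctrl
s=ctrl.sense();print(s["tcp_pos"],s["force"].round(1),s["q"].round(2))
for th in [-.3,-.9,-1.5]: p,r=push(th,tilt=20);print(th,p.round(3),inc(s,p,r).tolist())
E
```

```text
[0.58215715 0.0377076  0.20446589] [-5.9 -0.2  4.1] [-0.81 -0.11  0.65  1.98  0.12  0.91  1.44]
-0.3 [0.585 0.038 0.205] [-0.0032, -0.0003, 0.0006, -0.0014, -0.0012, -0.0034]
-0.9 [0.587 0.038 0.205] [-0.0052, -0.0005, 0.0013, -0.0025, -0.0012, -0.0066]
-1.5 [0.59  0.038 0.205] [-0.0071, -0.0007, 0.002, -0.0036, -0.0012, -0.0097]
```

Call:
{"name": "play_rows", "arguments": {
  "increments": [
    [-0.001, 0, 0.0004, 0, 0, 0, 0],
    [-0.002, 0, 0.0007, 0, 0, 0, 0],
    [-0.003, 0, 0.001, 0, 0, 0, 0],
    [-0.0038, 0, 0.0014, 0, 0, 0, 0],
    [-0.0038, 0, 0.0014, 0, 0, 0, 0],
    [-0.0038, 0, 0.0014, 0, 0, 0, 0],
    [-0.0038, 0, 0.0014, 0, 0, 0, 0],
    [-0.0038, 0, 0.0014, 0, 0, 0, 0]
  ]
}}

```text
t: 19.05
tcp_pos: [0.5828, 0.0378, 0.2041]
tool_rot: [0.168, -0.034, 0.985, 0.006]
force: [-25.3, -2.7, 18.8]
finger_gap: 0.0004
grip_force: 12.4
```

```bash
python3 - <<'E'
from h import *
from plant import ctrl
s=ctrl.sense();print(s["tcp_pos"],s["force"].round(1))
n=np.r_[np.cos(np.radians(4.35)),np.sin(np.radians(4.35)),0]
print(inc(s,s["tcp_pos"]-.03*n),inc(s,s["tcp_pos"]-.12*n+[0,0,.15]))
E
```

```text
[0.58281573 0.0377688  0.20412237] [-25.3  -2.7  18.8]
[ 0.0283 -0.0002 -0.0099  0.      0.      0.    ] [ 0.0635 -0.0007 -0.1813  0.      0.      0.    ]
```

Call:
{"name": "play_rows", "arguments": {
  "increments": [
    [0.003, 0, -0.001, 0, 0, 0, 0],
    [0.01, 0, -0.0035, 0, 0, 0, 0],
    [0.028, 0, -0.01, 0, 0, 0, 0],
    [0.06, 0, -0.02, 0, 0, 0, 0],
    [0.1, 0, -0.05, 0, 0, 0, 0],
    [0.09, 0, -0.1, 0, 0, 0, 0],
    [0.08, 0, -0.15, 0, 0, 0, 0],
    [0.0635, 0, -0.18, 0, 0, 0, 0]
  ]
}}

```text
t: 19.85
tcp_pos: [0.4951, 0.0266, 0.273]
tool_rot: [0.173, -0.033, 0.984, 0.006]
force: [0.7, -1.2, -0.1]
finger_gap: 0.0002
grip_force: 0.0
```

```bash
python3 - <<'E'
from h import *
from plant import ctrl
s=ctrl.sense();print(s["tcp_pos"],s["force"].round(1),s["q"].round(2))
n=np.r_[np.cos(np.radians(4.35)),np.sin(np.radians(4.35))]
for nm in ["scene","top","wrist"]:
    d=ctrl.snapshot(nm);np.savez(nm+"9.npz",**d);P=cloud(d,wristT(s,d) if nm=="wrist" else None).reshape(-1,3)
    k=(P[:,2]>.15)&(P[:,2]<.225)&(P[:,0]>.5)&(P[:,0]<.65)&(P[:,1]>-.03)&(P[:,1]<.23)
    g=P[k]
    if len(g)<20: print(nm,len(g));continue
    for y0 in np.arange(-.03,.23,.05):
        q=g[(g[:,1]>y0)&(g[:,1]<y0+.05)]
        if len(q)>3: print(nm,len(q),np.median(q,0).round(4), "n-offset from hinge", np.median((q[:,:2]-H)@n).round(4))
    if nm=="wrist": cv2.imwrite("pics/w9.png",cv2.resize(d["image"][:,:,::-1],(768,576)))
d=dict(np.load("scene9.npz"));cv2.imwrite("pics/s9.png",cv2.resize(d["image"][60:240,100:340][:,:,::-1],(768,576)))
E
```

```text
[0.49510568 0.02664157 0.2730363 ] [ 0.7 -1.2 -0.1] [-0.06 -0.3  -0.05  2.02  0.    1.07  1.53]
scene 126 [ 0.5904 -0.0069  0.1896] n-offset from hinge -0.0222
scene 123 [0.5883 0.0461 0.1866] n-offset from hinge -0.0205
scene 85 [0.586  0.0895 0.1755] n-offset from hinge -0.0189
scene 24 [0.5834 0.1374 0.1583] n-offset from hinge -0.0178
scene 36 [0.5771 0.1989 0.1625] n-offset from hinge -0.0199
scene 4 [0.5734 0.2247 0.1577] n-offset from hinge -0.0216
top 59 [0.5876 0.0422 0.2053] n-offset from hinge -0.0214
top 113 [0.5847 0.1058 0.1851] n-offset from hinge -0.0196
top 186 [0.582  0.1456 0.1894] n-offset from hinge -0.0191
top 199 [0.5778 0.1969 0.1884] n-offset from hinge -0.0194
top 39 [0.5756 0.2252 0.1919] n-offset from hinge -0.0193
wrist 748 [ 0.5872 -0.0076  0.1643] n-offset from hinge -0.026
wrist 408 [0.5853 0.0562 0.1584] n-offset from hinge -0.0227
wrist 741 [0.5825 0.0951 0.1638] n-offset from hinge -0.0224
wrist 1408 [0.5776 0.1519 0.1749] n-offset from hinge -0.0227
wrist 2053 [0.5724 0.1964 0.1842] n-offset from hinge -0.0249
wrist 426 [0.5698 0.2249 0.1851] n-offset from hinge -0.0252
```

View pics/s9.png

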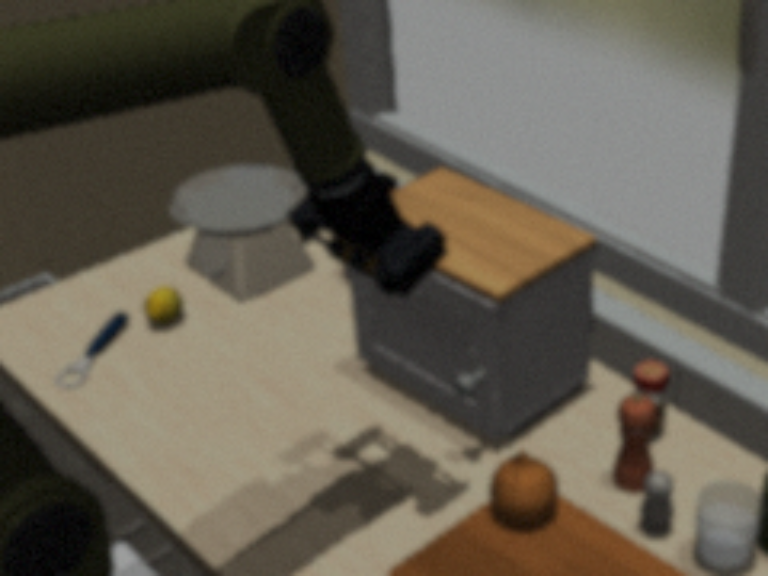

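The door looks shut in the scene view, with the knob at (468,380). The onion and the mill are in place and the masher is out of sight inside. I move the arm clear of its joint limit, check the door line and hand in.

Call:
{"name": "play_rows", "arguments": {
  "increments": [
    [0, 0, 0, 0, 0.03, 0, 0],
    [0, 0, -0.01, 0, 0.06, 0, 0],
    [0, 0, -0.02, 0, 0.09, 0, 0],
    [0, 0, -0.03, 0, 0.11, 0, 0],
    [0, 0, -0.03, 0, 0.11, 0, 0],
    [0, 0, -0.03, 0, 0.11, 0, 0],
    [0, 0, -0.03, 0, 0.11, 0, 0],
    [0, 0, -0.03, 0, 0.11, 0, 0]
  ]
}}

```text
t: 20.8
tcp_pos: [0.4856, 0.026, 0.301]
tool_rot: [0.002, -0.033, 0.999, 0.001]
force: [-0.3, -0.2, -0.0]
finger_gap: 0.0006
grip_force: 0.0
```

```bash
python3 - <<'E'
from h import *
from plant import ctrl
s=ctrl.sense();print(s["t"],s["tcp_pos"],s["force"].round(1),s["q"].round(2))
def fit(g,i,j):
    for _ in range(4):
        p=np.polyfit(g[:,i],g[:,j],1);e=abs(g[:,j]-np.polyval(p,g[:,i]));g=g[e<max(2*e.std(),.002)]
    return p[0].round(4),len(g)
for nm in ["scene","top"]:
    P=cloud(ctrl.snapshot(nm)).reshape(-1,3)
    f=P[(P[:,2]>.06)&(P[:,2]<.22)&(P[:,0]>.56)&(P[:,0]<.62)&(P[:,1]>-.03)&(P[:,1]<.23)]
    print(nm,"door dx/dy",fit(f,1,0))
    f=P[(P[:,2]>.03)&(P[:,2]<.23)&(P[:,0]>.62)&(P[:,0]<.76)&(P[:,1]>-.07)&(P[:,1]<-.01)]
    if len(f)>50: print(nm,"side dy/dx",fit(f,0,1))
for nm,c,h in [("masher tilt n/a",(0,0),0)]: pass
E
```

```text
20.8 [0.48555127 0.02600397 0.30103761] [-0.3 -0.2 -0. ] [-0.08 -0.06 -0.03  1.72 -0.    1.48  1.53]
scene door dx/dy (np.float64(-0.0639), 612)
scene side dy/dx (np.float64(0.0677), 614)
top door dx/dy (np.float64(-0.0739), 842)
```

```bash
python3 -c "
from plant import ctrl
print(ctrl.close_job())"
```

```text
the job is handed in; nothing more can be done
None
```

The masher was last seen hanging by its eye on the free hook, let go, while the door was still partly open; the door is now shut to within about 0.01 rad by depth measurement, and the job was handed in at about 21 s (no verdict came back).

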